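# Seat and bolt down a feeder chute

### The job

The mineral feeder's chute has been set loosely on the vibrator bed. Slide its foot plate home, flat on the bed, flush against both dowels and the end stop; then shoot the barrel bolt fully across into the lug of the foot and turn its ball handle right down into the side notch of the barrel, so that vibration cannot shake it open. Leave the cup, vials, tools and everything else where they are, and let go of everything.

Things in the scene. Friction and masses are not known exactly. Their poses are not given: they have to be found in the camera images.
- bed: vibratory feeder bed, a slate-grey cast base fixed to the table, flat top 20 mm above the table. Origin on the table (z = 0); in its own frame (z up) the base spans x -95 to +145 and y -165 to +175 mm. Bolt axis and home chute both lie along its y axis at x = 0. A finned drive unit stands behind the dowels at x 74 to 140, y 15 to 125 mm, top 73 mm above the table
- dowels (a point): midpoint of the line where the foot's far edge rests on the two steel dowels: (45, 70, 20) mm in the bed frame. The dowels, 10 mm diameter, stand 22 mm above the bed top with centres at x = 50 mm, y = 20 and 120 mm (bed frame)
- stop (a point): middle of the end stop's face at bed-top height: (0, 145, 20) mm in the bed frame. The end stop is a steel block 50 mm wide (x), 15 mm thick, standing 25 mm above the bed top
- barrel (a point): on the bolt's axis, level with the notch: (0, -76, 53) mm in the bed frame. The barrel is a dark steel tube of 30 mm outer diameter along the bed's y axis, from y = -152 to -55 mm, on two saddles with feet 52 mm wide (x). A slot along its top guides the handle; at its +y end the slot turns down the -x side as a notch 13 mm wide
- foot: the loose chute, 0.7 to 1.0 kg. Origin: centre of the underside of its aluminium foot plate, 90 mm (x) x 150 mm (y) x 15 mm thick. Home is origin at (0, 70, 20) mm in the bed frame, same yaw as the bed. It starts on the bed, 8 to 28 mm short of home in the bed's x, 8 to 22 mm short in y, turned by up to 0.12 rad, and slides with 2 to 5 N of friction
- trough (a point): middle of the chute's steel trough at half its height: foot frame (0, 15, 48) mm. The open-topped trough stands on two pillars over the foot: 44 mm wide outside (x), 2 mm vertical walls, 35 to 60 mm above the foot's underside, from y = -48 to +165 mm. Its width can be gripped from above; the foot plate below it can be pushed by its edges
- lug_hole (a point): centre of the 15 mm hole for the bolt's nose in the upright lug at the foot's -y end: foot frame (0, -71, 33) mm. The lug is 40 mm wide (x), 8 mm thick, its top 53 mm above the foot's underside. The hole comes in line with the bolt only when the foot is home
- edge_a (a point): point on the lower far (+x) edge of the foot plate, 50 mm from its middle towards the lug: foot frame (45, -50, 0) mm; meets the first dowel when home
- edge_b (a point): point on the lower far (+x) edge of the foot plate, 50 mm from its middle towards the end stop: foot frame (45, 50, 0) mm; meets the second dowel when home
- end (a point): middle of the foot plate's lower +y end edge, foot frame (0, 75, 0) mm; meets the end stop when home
- bolt (a joint): slide of the bolt along the bed's +y, m: 0 drawn back, 0.060 fully across (stop); starts at 0 to 0.010; about 2 N of friction. Rod 17 mm thick with a 10 mm round nose; fully across, the nose tip is at y = 13 mm in the bed frame, through the lug of a foot that is home, and the rod's shoulder 3 mm short of the lug
- handle (a joint): turn of the ball handle about the rod, rad: 0 upright in the barrel's top slot, 1.30 right down in the notch on the bed's -x side (stop). The slot keeps it within about 0.1 of upright until the bolt is at about 0.057 or more, where it can turn into the notch; friction (0.7 N at the ball) holds it where it is left. Down, it keeps the bolt from sliding back
- ball (a point): centre of the black ball, 26 mm diameter, on the handle's 7 mm stem, 62 mm from the rod's axis. In the bed frame: x = -62 sin(handle), y = -136 + bolt travel, z = 53 + 62 cos(handle) mm. Pinched along the rod's direction it turns between the fingers
- cup: steel collecting cup, 60 mm across the rim, 45 mm tall, on the table under the chute's open +y end; origin at the centre of its underside; to be left alone
- vial_a: capped glass sample vial, 28 mm diameter, 55 mm tall, on the table in front of the bed's near right corner; origin at the centre of its underside; to be left alone
- vial_b: second capped vial, amber, same size, on the table in front of the bed's near left corner; origin at the centre of its underside; to be left alone
- wrench: steel open-end wrench, 130 mm long, lying on the bed behind the barrel; to be left alone
- brush: cleaning brush, 180 mm long, lying on the table to the left; to be left alone
- magnet: hand magnet with a black grip, 90 x 30 mm, 58 mm tall, on the table to the left; origin at the centre of its underside; to be left alone
- pan: shallow aluminium sample pan, 100 mm across, 30 mm tall, on the table to the right; origin at the centre of its underside; to be left alone

How it is judged:
On the way, in this order (a step that is already met when the one before it is completed fails the run):
1. the foot is home against both dowels and the end stop, flat on the bed (x of each of edge_a, edge_b in the frame of bed above 0.0425 m and y of end in the frame of bed above 0.1425 m and z of foot in the frame of bed below 0.022 m and angle between foot's own z axis and vertical below 0.03 rad), for 0.2 s.
2. the bolt is fully across, its nose in the lug (all of step 1 and value of joint bolt above 0.056 m), for 0.1 s.
3. the handle is right down in the notch (value of joint handle above 1.2 rad and value of joint bolt above 0.055 m), for 0.2 s.
At the end, for the whole second after the job is handed in: the foot is flat on the bed within 2.5 mm of both dowels and of the end stop, the bolt is across (at least 55 of 60 mm), its handle is down in the notch (at least 1.2 of 1.3 rad), and the chute is at rest (all of step 1 and all of step 3 and linear speed of foot below 0.01 m/s); the robot touches nothing.
It fails at once if the cup, a vial, a tool, the magnet or the pan is pushed more than 30 mm from its place (distance of any of cup, vial_a, vial_b, wrench, brush, magnet, pan from where it was at the start of the episode above 0.03 m).
It fails at once if the chute is tipped up (angle between foot's own z axis and vertical above 0.2 rad).
It also fails if it takes over 61 s, if anything falls off the work surface, if the arm or the gripper's body presses on something with over 40 N, if the wrist force passes 120 N, or if a joint passes its speed limit or range.

### The arm

A 6-joint arm with a two-finger parallel gripper is mounted at the origin on the work surface. World frame = base frame: x ahead of the robot, y to its left, z up, the work surface at z = 0. Lengths are in m, angles in rad, forces in N, time in s.
With the tool pointing down it reaches from about 0.275 to 0.825 m from the base axis. Payload 5.2 kg.
Tool frame: the origin (TCP) lies between the finger pads; the fingertips stand 8 mm ahead of it and the grasp point (between the pads) lies 11 mm behind it; z points along the fingers, y is the line along which they close (so a half turn about z gives the same grasp; the last joint's range is limited). The gripper opens to 93 mm and grips with 3 to 60 N. Pads are 15 mm wide; open, the fingers measure 128 mm over their backs; the gripper's body (75 mm by 188 mm) begins 65 mm behind the grasp point.
Start: joints at [-1.375, 0.259, 1.535, -0, 1.348, -0.203], TCP at [0.214, -0.507, 0.227] pointing down, gripper open.
Joint ranges: [-3.14, 3.14], [-0.91, 2.08], [0.19, 2.58], [-1.22, 4.36], [0.22, 2.71], [-3.12, 3.12]. Speed limits (rad/s): [2.57, 2.57, 3.14, 3.14, 3.14, 3.14].

### API

Orientations are given as a rotation vector (axis times angle).
In Python, from bench import r, eyes, ticket gives the robot as it stands.
- The arm moves only by the tool apply_moves, never from a script. Its argument "rows" is a list of rows, each an object with "grip": the finger opening in mm, from 0 to 93; "delta_pos": the shift along the tool's x, y, z in mm, a list of three; "delta_rot": the turn, a rotation vector about the tool's x, y, z in rad, a list of three. In form: [{"grip": grip, "delta_pos": [dx, dy, dz], "delta_rot": [rx, ry, rz]}, ...]. A call has 1 to 20 rows; each row is the pose to reach, as a shift and turn from the pose commanded when the call began, along the tool's axes at that moment; what a row does not reach only later rows make up. A row lasts 1/10 s, in which the tool goes at most 50 mm and 8.59 degrees, less where a joint would pass 70% of its speed; a pose out of reach is approached as far as the arm can. A call with a gripper value outside its range is refused whole. The fingers move at their own pace and stop on an object; "grip_force" is the grip in N (left out, the last holds). Time passes only in rows, so rows that repeat a pose let the fingers close. It gives the time, the measured TCP pose, the force, the opening and the grip force at its end, in the units of the state.
- r.get_state(): the state, without advancing time (a new reading comes with each control period).
- eyes.get_image(name): name is "scene" or "top" or "wrist"; returns (picture, depth): 420x560x3 uint8, red, green, blue; 420x560 float32, m along the optical axis (not along the pixel's ray), 0 where there is no reading.
- eyes.calibration(name): a dict with "fovy" (degrees; the focal length in pixels is half the picture's height over the tangent of half this angle, whatever the lens; pixels are square), "cx", "cy" (the principal point, pixels), "cam_to_world" (4x4, takes a point from camera to world coordinates). Camera axes: x right, y down, z forward; pixel columns grow to the right and rows downward; lengths in m; the calibration is good to about 2 mm. A picture is of the moment at which its call begins: read the wrist's pose just before it. calibration takes no time and is no camera call; for the wrist camera it gives the pose at the moment of the call.
- ticket.finish_job(): hands the job in; it is judged then, once.
The state is a dict: "time": time; "qpos": joint angles; "joint_velocities": joint speeds; "joint_efforts": joint torques, N m; "eef_pos": TCP position; "tcp_rot": TCP orientation; "wrist_force": force on the tool from outside, world axes, zero at the start; "torque": the same for the moment, N m; "width": finger opening in m; "grip_force": force on a finger pad.
Only numpy, scipy, OpenCV 4.12 (cv2) and the standard library are available. Lean on these libraries where they do the work, as an engineer would, in place of code of your own. Each camera call takes 0.05 s, during which the arm holds its last target. There are 200 camera calls.

## Working session

There is one attempt and no reset: what is moved stays moved. The work goes in short steps, Python scripts to look and compute and a tool call to move; the robot and the scene stay as the last step left them, time stands still between calls to the robot, and variables do not carry over. Pictures are saved under pics/ and viewed, at most 10 in all, crops included, and the job is handed in when it is done.

Besides the shell and the picture viewer there is one more tool, called after "Call:" as name(argument=value, ...), one argument or row to a line, values as JSON. apply_moves: Moves the arm, as the interface text tells. Its arguments: {"type":"object","properties":{"rows":{"type":"array"},"grip_force":{"type":"number"}},"required":["rows"]}

```bash
mkdir -p pics; ls; cat > h.py <<'E'
import numpy as np,cv2
from bench import r,eyes,ticket
from scipy.spatial.transform import Rotation as R
def cal(n):
    c=eyes.calibration(n);return c,210/np.tan(np.radians(c['fovy']/2)),np.array(c['cam_to_world'])
def cloud(n,d,cc=None):
    c,f,T=cc or cal(n);v,u=np.mgrid[:420,:560]
    P=np.stack([(u-c['cx'])/f*d,(v-c['cy'])/f*d,d,np.ones_like(d)],-1)
    return (P@T.T)[...,:3]
def st():
    s=r.get_state();print({k:np.round(s[k],4).tolist() for k in('time','eef_pos','tcp_rot','wrist_force','width','grip_force','qpos')});return s
E
python3 - <<'E'
from h import *
s=st()
ims=[]
for n in('scene','top'):
    im,d=eyes.get_image(n);np.savez('%s0.npz'%n,im=im,d=d);cv2.imwrite(f'pics/{n}0.png',im[...,::-1])
    print(n,cal(n))
E
```

```text
pics
{'time': 0.0, 'eef_pos': [0.2135, -0.5063, 0.2258], 'tcp_rot': [-3.0775, -0.622, 0.0], 'wrist_force': [0.7872, -0.084, 0.6327], 'width': 0.0925, 'grip_force': 0.0, 'qpos': [-1.3748, 0.2593, 1.5361, -0.0, 1.348, -0.2028]}
scene ({'fovy': 51.244014636406995, 'cx': 277.7824261573036, 'cy': 207.81276560430047, 'cam_to_world': array([[-0.64540525,  0.572817  , -0.50530461,  1.07411952],
       [ 0.76360306,  0.46736258, -0.44551383,  0.47309489],
       [-0.01903743, -0.67338912, -0.73904308,  0.88403198],
       [ 0.        ,  0.        ,  0.        ,  1.        ]])}, np.float64(437.8721175005254), array([[-0.64540525,  0.572817  , -0.50530461,  1.07411952],
       [ 0.76360306,  0.46736258, -0.44551383,  0.47309489],
       [-0.01903743, -0.67338912, -0.73904308,  0.88403198],
       [ 0.        ,  0.        ,  0.        ,  1.        ]]))
top ({'fovy': 56.861318809263544, 'cx': 278.1283879356624, 'cy': 208.6586413912796, 'cam_to_world': array([[ 1.07246779e-03, -9.93957241e-01,  1.09762716e-01,
         4.53975157e-01],
       [-9.99889039e-01,  5.64984337e-04,  1.48859204e-02,
         9.51404892e-04],
       [-1.48579826e-02, -1.09766501e-01, -9.93846344e-01,
         9.90917216e-01],
       [ 0.00000000e+00,  0.00000000e+00,  0.00000000e+00,
         1.00000000e+00]])}, np.float64(387.8906223917242), array([[ 1.07246779e-03, -9.93957241e-01,  1.09762716e-01,
         4.53975157e-01],
       [-9.99889039e-01,  5.64984337e-04,  1.48859204e-02,
         9.51404892e-04],
       [-1.48579826e-02, -1.09766501e-01, -9.93846344e-01,
         9.90917216e-01],
       [ 0.00000000e+00,  0.00000000e+00,  0.00000000e+00,
         1.00000000e+00]]))
```

View pics/scene0.png

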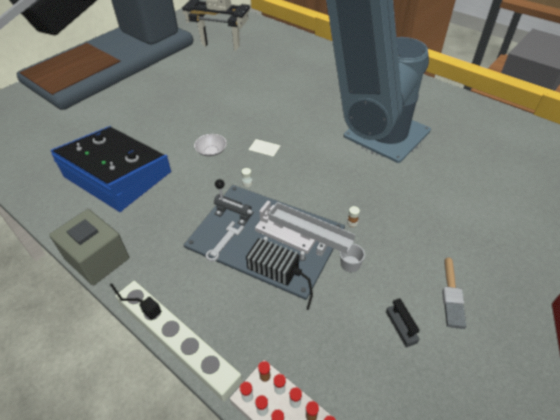

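View pics/top0.png

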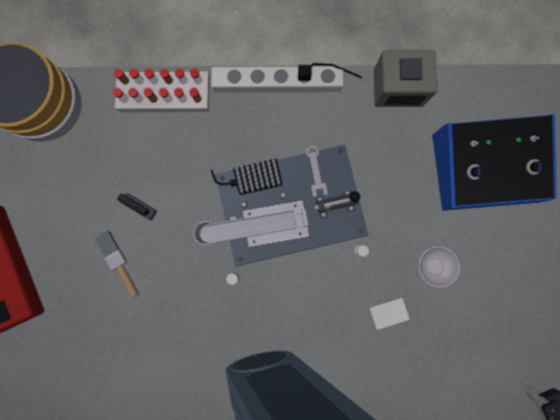

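Scene shows the bed in the middle, chute on the left with the cup at its end. In the top view (up is world +x, left is +y) the bed corners are about (218,185), (345,147), (368,235) and (238,265), and the black ball is at (354,197). Next I measure from depth.

```bash
python3 - <<'E'
from h import *
for n in('top','scene'):
    z=np.load(n+'0.npz');im,d=z['im'],z['d'];P=cloud(n,d)
    X,Y,Z=P[...,0],P[...,1],P[...,2]
    reg=(X>.28)&(X<.68)&(Y>-.28)&(Y<.22)&(d>0)
    print(n,'table z',np.median(Z[reg&(Z<.012)]),'bed z',np.median(Z[reg&(Z>.012)&(Z<.028)]))
    def rect(lo,hi,k=3):
        m=(reg&(Z>lo)&(Z<hi)).astype(np.uint8)
        m=cv2.morphologyEx(m,cv2.MORPH_OPEN,np.ones((k,k)))
        c,l,s,_=cv2.connectedComponentsWithStats(m)
        for i in np.argsort(-s[1:,4])[:3]+1:
            p=np.c_[X[l==i],Y[l==i]]
            print(lo,hi,len(p),[np.round(q,4) for q in cv2.minAreaRect((p*1000).astype(np.float32))],np.round(p.mean(0),4))
    rect(.012,.2);rect(.012,.027);rect(.03,.042,2);rect(.072,.095,2);rect(.055,.071,2);rect(.1,.14,1)
    dark=reg&(im.max(-1)<45);print('dark',dark.sum(),np.round(np.median(P[dark&(Z>.09)],axis=0),4), (dark&(Z>.09)).sum())
E
```

```text
top table z -0.00046281639519896167 bed z 0.019611507324858723
0.012 0.2 12509 [array([564.056 ,  21.4358]), array([239.43  , 419.1176]), np.float64(13.1167)] [ 0.5597 -0.0036]
0.012 0.2 138 [array([ 456.5382, -188.1062]), array([25.2037, 27.1993]), np.float64(86.776)] [ 0.4571 -0.186 ]
0.012 0.2 124 [array([389.7724, 124.3522]), array([25.8802, 25.7439]), np.float64(61.2864)] [0.3904 0.1231]
0.012 0.027 6935 [array([568.1083, -18.1756]), array([229.3435, 340.1134]), np.float64(13.1229)] [ 0.5588 -0.0359]
0.012 0.027 160 [array([643.5222, 149.874 ]), array([25.4113, 45.4616]), np.float64(9.5787)] [0.6439 0.1501]
0.03 0.042 1134 [array([509.4457,  16.4818]), array([114.5677, 151.4386]), np.float64(9.6002)] [0.5188 0.0126]
0.03 0.042 12 [array([495.6043, 218.0654]), array([13.0071,  1.4901]), np.float64(6.0371)] [0.4957 0.2179]
0.03 0.042 7 [array([509.5757, 215.5846]), array([1.7316, 6.3145]), np.float64(55.5081)] [0.5096 0.2154]
0.072 0.095 22 [array([629.4043, 105.3293]), array([20.9979,  6.8357]), np.float64(18.5117)] [0.6297 0.1055]
0.072 0.095 15 [array([623.3834,  82.0121]), arr
[... 1838 characters left out ...]
095 134 [array([479.9874, 126.3221]), array([ 62.1918, 125.8122]), np.float64(39.3236)] [0.4845 0.1209]
0.072 0.095 111 [array([769.1154, 247.5258]), array([753.538 ,  88.4077]), np.float64(43.1767)] [0.5244 0.012 ]
0.055 0.071 833 [array([793.7939, 220.4019]), array([724.5995, 211.4235]), np.float64(25.7662)] [0.5048 0.0871]
0.055 0.071 337 [array([795.7563, 174.7313]), array([811.0817,  90.4107]), np.float64(53.3466)] [ 0.5785 -0.12  ]
0.055 0.071 326 [array([516.4208,  78.7424]), array([ 42.7614, 217.8269]), np.float64(9.4097)] [0.5311 0.0897]
0.1 0.14 84 [array([ 582.1678, -155.1053]), array([20.0982, 24.4096]), np.float64(36.1469)] [ 0.5824 -0.1538]
dark 255 [ 0.5844 -0.1521  0.1221] 37
```

```bash
cat >> h.py <<'E'
def go(p,yaw,s=None):
    "yaw: world angle of tool y; tool pointing down"
    s=s or st();R0=R.from_rotvec(s['tcp_rot']);y=np.array([np.cos(yaw),np.sin(yaw),0]);z=np.array([0,0,-1.])
    R1=R.from_matrix(np.c_[np.cross(y,z),y,z])
    print('dpos mm',np.round(R0.inv().apply(np.array(p)-s['eef_pos'])*1000,1),'drot',np.round((R0.inv()*R1).as_rotvec(),4))
E
python3 -c "
from h import *
go([.50,.03,.30],.18)"
```

```text
{'time': 0.1, 'eef_pos': [0.2135, -0.5064, 0.2259], 'tcp_rot': [-3.0777, -0.622, 0.0], 'wrist_force': [0.0164, -0.3307, -0.1946], 'width': 0.0929, 'grip_force': 0.0, 'qpos': [-1.3748, 0.2593, 1.5359, -0.0, 1.348, -0.2028]}
dpos mm [ 472.3 -383.1  -73.3] drot [-1.100e-03 -1.300e-03 -1.352e+00]
```

Call:
apply_moves(
  rows=[
    {"grip": 80, "delta_pos": [473, -383, -74], "delta_rot": [0, 0, -1.352]},
    {"grip": 80, "delta_pos": [473, -383, -74], "delta_rot": [0, 0, -1.352]},
    {"grip": 80, "delta_pos": [473, -383, -74], "delta_rot": [0, 0, -1.352]},
    {"grip": 80, "delta_pos": [473, -383, -74], "delta_rot": [0, 0, -1.352]},
    {"grip": 80, "delta_pos": [473, -383, -74], "delta_rot": [0, 0, -1.352]},
    {"grip": 80, "delta_pos": [473, -383, -74], "delta_rot": [0, 0, -1.352]},
    {"grip": 80, "delta_pos": [473, -383, -74], "delta_rot": [0, 0, -1.352]},
    {"grip": 80, "delta_pos": [473, -383, -74], "delta_rot": [0, 0, -1.352]},
    {"grip": 80, "delta_pos": [473, -383, -74], "delta_rot": [0, 0, -1.352]},
    {"grip": 80, "delta_pos": [473, -383, -74], "delta_rot": [0, 0, -1.352]},
    {"grip": 80, "delta_pos": [473, -383, -74], "delta_rot": [0, 0, -1.352]},
    {"grip": 80, "delta_pos": [473, -383, -74], "delta_rot": [0, 0, -1.352]},
    {"grip": 80, "delta_pos": [473, -383, -74], "delta_rot": [0, 0, -1.352]},
    {"grip": 80, "delta_pos": [473, -383, -74], "delta_rot": [0, 0, -1.352]},
    {"grip": 80, "delta_pos": [473, -383, -74], "delta_rot": [0, 0, -1.352]},
    {"grip": 80, "delta_pos": [473, -383, -74], "delta_rot": [0, 0, -1.352]},
    {"grip": 80, "delta_pos": [473, -383, -74], "delta_rot": [0, 0, -1.352]},
    {"grip": 80, "delta_pos": [473, -383, -74], "delta_rot": [0, 0, -1.352]},
  ],
)

```text
time: 1.9
eef_pos: [0.5004, 0.0286, 0.3007]
tcp_rot: [2.015, 2.41, -0.0]
wrist_force: [0.1, -0.3, 1.1]
width: 0.0802
grip_force: 0.0
```

```bash
python3 - <<'E'
from h import *
st();cc=cal('wrist')
im,d=eyes.get_image('wrist');np.savez('w1.npz',im=im,d=d,T=cc[2]);cv2.imwrite('pics/w1.png',im[...,::-1])
P=cloud('wrist',d,cc);X,Y,Z=np.moveaxis(P,-1,0)
ok=d>0;print(cc[2].round(3),'bedz',np.median(Z[ok&(Z>.012)&(Z<.028)]))
for lo,hi in((.012,.027),(.029,.041),(.066,.09)):
    m=cv2.morphologyEx((ok&(Z>lo)&(Z<hi)).astype(np.uint8),cv2.MORPH_OPEN,np.ones((3,3)))
    c,l,s,_=cv2.connectedComponentsWithStats(m)
    for i in np.argsort(-s[1:,4])[:4]+1:
        p=np.c_[X[l==i],Y[l==i]];print(lo,s[i],[np.round(q,1) for q in cv2.minAreaRect((p*1000).astype(np.float32))],np.median(Z[l==i]).round(4))
E
```

```text
{'time': 1.9, 'eef_pos': [0.5004, 0.0286, 0.3007], 'tcp_rot': [2.0152, 2.41, -0.0002], 'wrist_force': [0.0874, -0.3004, 1.071], 'width': 0.0802, 'grip_force': 0.0, 'qpos': [-0.1657, 0.1289, 1.5173, -0.0002, 1.4954, -0.3436]}
[[ 0.984  0.168  0.052  0.485]
 [ 0.176 -0.94  -0.293  0.111]
 [-0.     0.297 -0.955  0.458]
 [ 0.     0.     0.     1.   ]] bedz 0.01899735036641287
0.012 [  225    71   201   256 23291] [array([574.5, -13.6]), array([250.1, 340. ]), np.float64(13.2)] 0.019
0.012 [519 208  41  95 811] [array([870.9, -26.8]), array([  4.6, 143.3]), np.float64(0.1)] 0.0189
0.012 [407  70  21  45 747] [array([641.8, 150.4]), array([23.9, 49.7]), np.float64(14.0)] 0.0191
0.012 [285   1  43  25 263] [array([496.7, 210.8]), array([20. , 47.5]), np.float64(89.9)] 0.0202
0.029 [ 260  118   22  120 2225] [array([487.5,  18.1]), array([ 25.2, 149.9]), np.float64(11.1)] 0.034
0.029 [ 312  119   25  119 1739] [array([555.8,  29.7]), array([ 24.2, 149.3]), np.float64(7.1)] 0.034
0.029 [530 235  30  70 985] [array([871.4, -40. ]), array([35.2, 99.1]), np.float64(20.0)] 0.0378
0.029 [313   0  18  23 113] [array([512.8, 213.4]), array([ 6.1, 29. ]), np.float64(50.0)] 0.0347
0.066 [ 375  116   65  100 5573] [array([634.8,  67. ]), array([ 66.7, 110. ]), np.float64(13.3)] 0.0712
0.066 [318  26   7  96 321] [array([520.7, 144.3]), array([ 2.3, 90.8]), np.float64(10.0)] 0.0783
0.066 [281 242  34   8 266] [array([533., -46.]), array([39.4,  8.7]), np.float64(10.3)] 0.0716
0.066 [316 123   5  71 216] [array([535.4,  60. ]), array([ 2.3, 77.6]), np.float64(10.0)] 0.0784
```

View pics/w1.png

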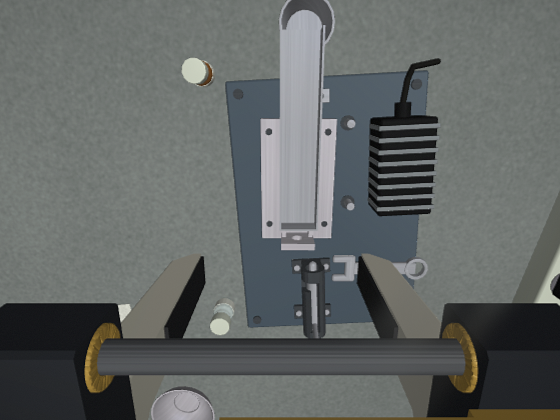

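The wrist view shows the trough from (300,25) to (298,230), the lug at (297,242), dowels at (350,122) and (348,203), and the barrel at (314,300). Measured bed origin is (546.6, -25.6) mm with yaw 0.230. The foot is at (521.2, 24.0) with yaw 0.176, so it is 13 mm short in x and 16 mm short in y.

```bash
python3 -c "
from h import *
go([.5203,.0289,.060],.176)"
```

```text
{'time': 1.95, 'eef_pos': [0.5005, 0.0288, 0.3007], 'tcp_rot': [2.0149, 2.4102, -0.0001], 'wrist_force': [0.0071, 0.3355, -0.517], 'width': 0.0799, 'grip_force': 0.0, 'qpos': [-0.1654, 0.129, 1.517, -0.0001, 1.4954, -0.3435]}
dpos mm [ -3.3  19.5 240.7] drot [0.0001 0.0002 0.0022]
```

Call:
apply_moves(
  rows=[
    {"grip": 80, "delta_pos": [-3, 19.5, 50], "delta_rot": [0, 0, 0.002]},
    {"grip": 80, "delta_pos": [-3, 19.5, 100], "delta_rot": [0, 0, 0.002]},
    {"grip": 80, "delta_pos": [-3, 19.5, 150], "delta_rot": [0, 0, 0.002]},
    {"grip": 80, "delta_pos": [-3, 19.5, 190], "delta_rot": [0, 0, 0.002]},
    {"grip": 80, "delta_pos": [-3, 19.5, 215], "delta_rot": [0, 0, 0.002]},
    {"grip": 80, "delta_pos": [-3, 19.5, 230], "delta_rot": [0, 0, 0.002]},
    {"grip": 80, "delta_pos": [-3, 19.5, 240.5], "delta_rot": [0, 0, 0.002]},
    {"grip": 80, "delta_pos": [-3, 19.5, 240.5], "delta_rot": [0, 0, 0.002]},
    {"grip": 80, "delta_pos": [-3, 19.5, 240.5], "delta_rot": [0, 0, 0.002]},
    {"grip": 42, "delta_pos": [-3, 19.5, 240.5], "delta_rot": [0, 0, 0.002]},
    {"grip": 42, "delta_pos": [-3, 19.5, 240.5], "delta_rot": [0, 0, 0.002]},
    {"grip": 42, "delta_pos": [-3, 19.5, 240.5], "delta_rot": [0, 0, 0.002]},
    {"grip": 42, "delta_pos": [-3, 19.5, 240.5], "delta_rot": [0, 0, 0.002]},
    {"grip": 42, "delta_pos": [-3, 19.5, 240.5], "delta_rot": [0, 0, 0.002]},
    {"grip": 42, "delta_pos": [-3, 19.5, 240.5], "delta_rot": [0, 0, 0.002]},
  ],
  grip_force=15,
)

```text
time: 3.45
eef_pos: [0.5206, 0.0304, 0.0603]
tcp_rot: [2.015, 2.41, 0.0]
wrist_force: [0.9, 0.3, 0.7]
width: 0.044
grip_force: 15.0
```

```bash
python3 -c "
from h import *
go([.5295,.0475,.060],.230)"
```

```text
{'time': 3.45, 'eef_pos': [0.5206, 0.0304, 0.0603], 'tcp_rot': [2.0151, 2.4098, 0.0004], 'wrist_force': [0.9475, 0.2776, 0.7255], 'width': 0.044, 'grip_force': 14.9966, 'qpos': [-0.1559, 0.3827, 1.8139, 0.0001, 0.9446, -0.3339]}
dpos mm [15.3 11.8  0.3] drot [ 0.0004  0.0001 -0.052 ]
```

Call:
apply_moves(
  rows=[
    {"grip": 42, "delta_pos": [3, 2, 0], "delta_rot": [0, 0, -0.015]},
    {"grip": 42, "delta_pos": [6, 4, 0], "delta_rot": [0, 0, -0.03]},
    {"grip": 42, "delta_pos": [9, 7, 0], "delta_rot": [0, 0, -0.045]},
    {"grip": 42, "delta_pos": [12, 9, 0], "delta_rot": [0, 0, -0.052]},
    {"grip": 42, "delta_pos": [14, 10.5, 0], "delta_rot": [0, 0, -0.052]},
    {"grip": 42, "delta_pos": [15, 11.5, 0], "delta_rot": [0, 0, -0.052]},
    {"grip": 42, "delta_pos": [15, 11.5, 0], "delta_rot": [0, 0, -0.052]},
  ],
)

```text
time: 4.15
eef_pos: [0.5294, 0.0474, 0.0603]
tcp_rot: [1.952, 2.462, 0.001]
wrist_force: [-1.0, -1.7, 5.3]
width: 0.0438
grip_force: 15.0
```

```bash
cat > look.py <<'E'
from h import *
import sys
s=st();print('force bed xy',np.round(R.from_euler('z',-.230).apply(s['wrist_force']),1))
cc=cal('wrist');im,d=eyes.get_image('wrist');cv2.imwrite(f'pics/{sys.argv[1]}.png',im[...,::-1]);np.savez(sys.argv[1]+'.npz',im=im,d=d,T=cc[2])
E
python3 look.py w2
```

```text
{'time': 4.15, 'eef_pos': [0.5294, 0.0474, 0.0603], 'tcp_rot': [1.9515, 2.4617, 0.0006], 'wrist_force': [-1.0194, -1.7321, 5.2781], 'width': 0.0438, 'grip_force': 14.9948, 'qpos': [-0.1208, 0.3975, 1.7894, 0.0003, 0.9543, -0.3511]}
force bed xy [-1.4 -1.5  5.3]
```

View pics/w2.png

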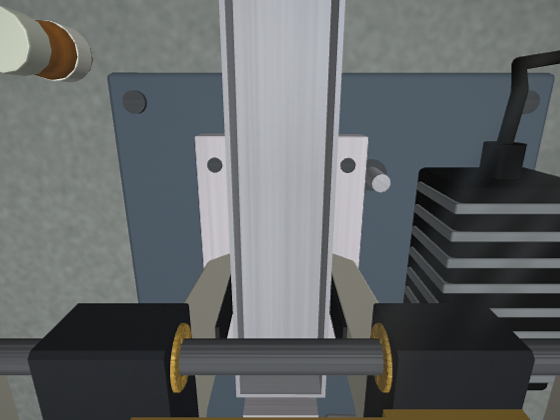

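The view shows the foot plate's right edge at about column 365, just left of the second dowel (380,182). I see only friction force so far, so I'll nudge into the stops. The grip slips at about 20 N, which limits the load.

Call:
apply_moves(
  rows=[
    {"grip": 42, "delta_pos": [1, 0, 0], "delta_rot": [0, 0, 0]},
    {"grip": 42, "delta_pos": [2, 0, 0], "delta_rot": [0, 0, 0]},
    {"grip": 42, "delta_pos": [3, 0, 0], "delta_rot": [0, 0, 0]},
    {"grip": 42, "delta_pos": [3, 0, 0], "delta_rot": [0, 0, 0]},
  ],
)

```text
time: 4.6
eef_pos: [0.5292, 0.0492, 0.0603]
tcp_rot: [1.95, 2.46, -0.0]
wrist_force: [2.4, -6.3, 3.3]
width: 0.0441
grip_force: 15.0
```

Call:
apply_moves(
  rows=[
    {"grip": 42, "delta_pos": [0, 1, 0], "delta_rot": [0, 0, 0]},
    {"grip": 42, "delta_pos": [0, 2, 0], "delta_rot": [0, 0, 0]},
    {"grip": 42, "delta_pos": [0, 2, 0], "delta_rot": [0, 0, 0]},
  ],
)

```text
time: 4.9
eef_pos: [0.5295, 0.0492, 0.0603]
tcp_rot: [-1.951, -2.462, 0.005]
wrist_force: [-4.8, -7.9, 7.4]
width: 0.0436
grip_force: 15.0
```

Call:
apply_moves(
  rows=[
    {"grip": 42, "delta_pos": [1, 1, 0], "delta_rot": [0, 0, 0]},
    {"grip": 42, "delta_pos": [1.5, 2, 0], "delta_rot": [0, 0, 0]},
    {"grip": 42, "delta_pos": [1.5, 2, 0], "delta_rot": [0, 0, 0]},
    {"grip": 42, "delta_pos": [1.5, 2, 0], "delta_rot": [0, 0, 0]},
  ],
)

```text
time: 5.3
eef_pos: [0.5303, 0.0495, 0.0603]
tcp_rot: [1.949, 2.463, -0.009]
wrist_force: [-7.5, -15.9, 10.0]
width: 0.0435
grip_force: 15.0
```

```bash
python3 look.py w3; python3 - <<'E'
from h import *
im,d=eyes.get_image('top');cv2.imwrite('pics/t3.png',cv2.resize(im[130:280,190:380,::-1],None,fx=4,fy=4,interpolation=cv2.INTER_CUBIC))
E
```

```text
{'time': 5.3, 'eef_pos': [0.5303, 0.0495, 0.0603], 'tcp_rot': [1.9494, 2.4633, -0.0094], 'wrist_force': [-7.4847, -15.9005, 10.0074], 'width': 0.0435, 'grip_force': 15.0121, 'qpos': [-0.1129, 0.4015, 1.7828, -0.0064, 0.9603, -0.3411]}
force bed xy [-10.9 -13.8  10. ]
```

View pics/w3.png

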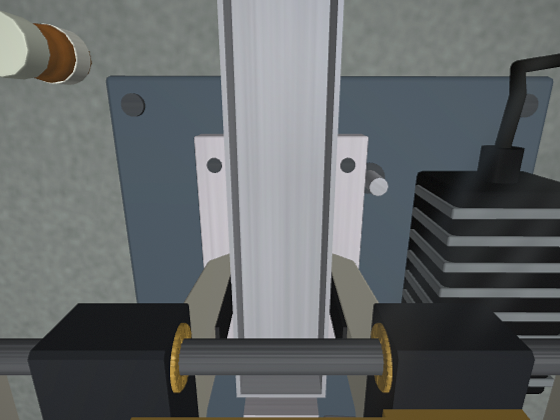

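Force of 11 N (x) and 14 N (y) with no further motion means the foot is on both the dowels and the stop. I'll relax, release, lift and check.

Call:
apply_moves(
  rows=[
    {"grip": 42, "delta_pos": [-1.3, -1.5, 0], "delta_rot": [0, 0, 0]},
    {"grip": 42, "delta_pos": [-1.3, -1.5, 0], "delta_rot": [0, 0, 0]},
    {"grip": 70, "delta_pos": [-1.3, -1.5, 0], "delta_rot": [0, 0, 0]},
    {"grip": 70, "delta_pos": [-1.3, -1.5, 0], "delta_rot": [0, 0, 0]},
    {"grip": 70, "delta_pos": [-1.3, -1.5, 0], "delta_rot": [0, 0, 0]},
    {"grip": 70, "delta_pos": [-1.3, -1.5, -20], "delta_rot": [0, 0, 0]},
    {"grip": 70, "delta_pos": [-10, -1.5, -60], "delta_rot": [0, 0, 0]},
    {"grip": 70, "delta_pos": [-20, -1.5, -110], "delta_rot": [0, 0, 0]},
    {"grip": 70, "delta_pos": [-50, -1.5, -160], "delta_rot": [0, 0, 0]},
    {"grip": 70, "delta_pos": [-80, -1.5, -200], "delta_rot": [0, 0, 0]},
    {"grip": 70, "delta_pos": [-80, -1.5, -230], "delta_rot": [0, 0, 0]},
    {"grip": 70, "delta_pos": [-80, -1.5, -230], "delta_rot": [0, 0, 0]},
    {"grip": 70, "delta_pos": [-80, -1.5, -230], "delta_rot": [0, 0, 0]},
  ],
)

```text
time: 6.7
eef_pos: [0.549, -0.0257, 0.2905]
tcp_rot: [1.952, 2.461, 0.002]
wrist_force: [0.2, -0.0, -0.8]
width: 0.0702
grip_force: 0.0
```

```bash
python3 look.py w4; python3 - <<'E'
from h import *
z=np.load('w4.npz');im,d=z['im'],z['d'];c=cal('wrist');P=cloud('wrist',d,(c[0],c[1],z['T']));X,Y,Z=np.moveaxis(P,-1,0);ok=d>0
reg=ok&(X>.4)&(X<.75)&(Y>-.25)&(Y<.25)
for lo,hi in((.012,.027),(.029,.041),(.044,.057),(.058,.069),(.066,.09),(.1,.135)):
    m=cv2.morphologyEx((reg&(Z>lo)&(Z<hi)).astype(np.uint8),cv2.MORPH_OPEN,np.ones((2,2)))
    n,l,s,_=cv2.connectedComponentsWithStats(m)
    for i in np.argsort(-s[1:,4])[:6]+1:
        p=np.c_[X[l==i],Y[l==i]];print(lo,s[i],[np.round(q,1) for q in cv2.minAreaRect((p*1000).astype(np.float32))],np.median(Z[l==i]).round(4))
E
```

```text
{'time': 6.7, 'eef_pos': [0.549, -0.0257, 0.2905], 'tcp_rot': [1.9515, 2.4608, 0.0016], 'wrist_force': [0.1571, -0.0404, -0.8496], 'width': 0.0702, 'grip_force': 0.0, 'qpos': [-0.2501, 0.2227, 1.427, 0.0005, 1.4907, -0.4799]}
force bed xy [ 0.1 -0.1 -0.8]
0.012 [  194    17   208   275 30132] [array([578. , -20.3]), array([252.7, 350.5]), np.float64(13.1)] 0.0191
0.012 [387  17  25  44 872] [array([590.8, 118.4]), array([171.6,  46. ]), np.float64(32.4)] 0.0193
0.012 [393   9  13   7  56] [array([632.8, 178.4]), array([18.6,  5.6]), np.float64(29.6)] 0.0136
0.012 [320 235   4   7  19] [array([618.2, -94.5]), array([4. , 8.5]), np.float64(14.7)] 0.0266
0.012 [399 230   5   3  13] [array([721.6, -65.3]), array([ 3.3, 21.3]), np.float64(68.2)] 0.0266
0.012 [180   7   3   5  12] [array([400.3, 127.2]), array([0.6, 4.5]), np.float64(9.1)] 0.0133
0.029 [ 297   44   28  137 2527] [array([556.5,  46.1]), array([ 48.1, 154.3]), np.float64(15.6)] 0.034
0.029 [ 239   44   25  137 2476] [array([510.1,  35. ]), array([ 45.6, 152.9]), np.float64(12.6)] 0.0342
0.029 [269 165  24  11 258] [array([53
[... 1539 characters left out ...]
685
0.066 [ 349   61   72  109 6658] [array([614.2,  57.4]), array([167.1, 127.9]), np.float64(12.9)] 0.0713
0.066 [258   0  46 165 905] [array([525.1,  75.9]), array([ 48.4, 180.4]), np.float64(12.5)] 0.0779
0.066 [262 180  37   8 295] [array([549. , -32.7]), array([45.1, 20.9]), np.float64(13.2)] 0.0718
0.066 [257   0   3  48 141] [array([503.1,  97.2]), array([10.5, 96.4]), np.float64(25.8)] 0.0732
0.066 [277 289   9  13  71] [array([ 580. , -160.4]), array([ 7.8, 26.5]), np.float64(21.0)] 0.0737
0.066 [276 232   9  10  61] [array([562.4, -90.4]), array([ 9.4, 15.3]), np.float64(13.4)] 0.0665
0.1 [268 301  23  25 453] [array([564.3, -98.6]), array([ 26.8, 317.4]), np.float64(13.7)] 0.1222
```

View pics/w4.png

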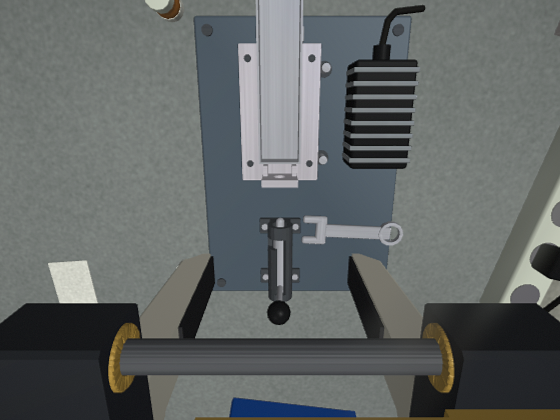

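The plate's right edge (col ~320) touches both dowels at (325,67) and (322,160), and the ball is at (279,313). Next is a numeric check in the bed frame.

```bash
python3 - <<'E'
from h import *
z=np.load('w4.npz');im,d=z['im'],z['d'];c=cal('wrist');P=cloud('wrist',d,(c[0],c[1],z['T']))
B=R.from_euler('z',-.230).apply((P-[.5466,-.0256,0]).reshape(-1,3)).reshape(P.shape)*1000
X,Y,Z=np.moveaxis(B,-1,0);v,u=np.mgrid[:420,:560]
pc=lambda m,A:np.round(np.percentile(A[m],[1,5,50,95,99]),1)
def box(a,b,cc,dd,lo,hi):return(d>0)&(u>=a)&(u<b)&(v>=cc)&(v<dd)&(Z>lo)&(Z<hi)
m=box(300,322,40,185,31,36)
for lo,hi in((0,25),(25,75),(75,115),(115,140)):
    k=m&(Y>lo)&(Y<hi);print('plate +x edge',lo,pc(k,X))
print('plate y',pc(m,Y));k=box(235,262,40,185,31,36);print('left strip y',pc(k,Y),'x',pc(k,X))
k=box(255,302,160,192,71,75);print('lug x',pc(k,X),'y',pc(k,Y))
k=box(340,425,55,175,69,75);print('drive x(74..140)',pc(k,X),'y(15..125)',pc(k,Y))
k=box(262,296,295,330,108,140);print('ball',pc(k,X),pc(k,Y),pc(k,Z))
k=box(190,400,15,292,15,23);print('bed x',pc(k,X),'y',pc(k,Y))
E
```

```text
plate +x edge 0 [24.4 24.6 34.3 43.7 45.2]
plate +x edge 25 [24.8 25.4 34.6 43.6 44.4]
plate +x edge 75 [24.5 25.5 34.5 43.7 44.5]
plate +x edge 115 [24.8 25.2 34.6 43.8 44.7]
plate y [ -3.1   4.1  76.5 138.7 143.7]
left strip y [ -3.1   2.9  74.4 138.5 143.7] x [-44.9 -44.1 -34.9 -25.6 -23.2]
lug x [-20.  -18.9  -0.3  17.2  19.4] y [-4.1 -4.  -0.4 23.9 24. ]
drive x(74..140) [ 75.4  78.5 106.6 134.8 138. ] y(15..125) [ 16.8  22.3  73.1 119.1 122.9]
ball [-13.5 -11.3  -1.5   8.2  10.3] [-144.3 -141.2 -130.2 -123.3 -122.6] [110.9 113.2 122.2 126.6 127.3]
bed x [-92.8 -87.2  23.1 125.1 139.4] y [-159.8 -142.4  -11.4  164.7  172.4]
```

Foot is home (x edge 45, end ~145, aligned), and the ball is at about (-1, -135, 115) in the bed frame. Next I pinch it along the rod.

```bash
cat >> h.py <<'E'
def bw(p): return R.from_euler('z',.230).apply(np.array(p)/1000)+[.5466,-.0256,0]
E
python3 -c "
from h import *
go(bw([-1,-135,190]),.230-np.pi/2)"
```

```text
{'time': 6.75, 'eef_pos': [0.5483, -0.0253, 0.2892], 'tcp_rot': [-1.9506, -2.4607, 0.0003], 'wrist_force': [-0.1806, 0.6081, -0.0657], 'width': 0.0698, 'grip_force': 0.0, 'qpos': [-0.2496, 0.2236, 1.4289, 0.0004, 1.4905, -0.4799]}
dpos mm [-135.    -2.6   99. ] drot [-0.0017  0.      1.5711]
```

Call:
apply_moves(
  rows=[
    {"grip": 60, "delta_pos": [-135, -2.5, 0], "delta_rot": [0, 0, 0.5]},
    {"grip": 60, "delta_pos": [-135, -2.5, 0], "delta_rot": [0, 0, 0.5]},
    {"grip": 60, "delta_pos": [-135, -2.5, 0], "delta_rot": [0, 0, 0.5]},
    {"grip": 60, "delta_pos": [-135, -2.5, 50], "delta_rot": [0, 0, 1.0]},
    {"grip": 60, "delta_pos": [-135, -2.5, 99], "delta_rot": [0, 0, 1.57]},
    {"grip": 60, "delta_pos": [-135, -2.5, 99], "delta_rot": [0, 0, 1.57]},
    {"grip": 60, "delta_pos": [-135, -2.5, 99], "delta_rot": [0, 0, 1.57]},
    {"grip": 60, "delta_pos": [-135, -2.5, 99], "delta_rot": [0, 0, 1.57]},
    {"grip": 60, "delta_pos": [-135, -2.5, 99], "delta_rot": [0, 0, 1.57]},
    {"grip": 60, "delta_pos": [-135, -2.5, 99], "delta_rot": [0, 0, 1.57]},
    {"grip": 60, "delta_pos": [-135, -2.5, 99], "delta_rot": [0, 0, 1.57]},
    {"grip": 60, "delta_pos": [-135, -2.5, 99], "delta_rot": [0, 0, 1.57]},
    {"grip": 60, "delta_pos": [-135, -2.5, 99], "delta_rot": [0, 0, 1.57]},
  ],
)

```text
time: 8.05
eef_pos: [0.5764, -0.1569, 0.1896]
tcp_rot: [-3.118, -0.366, 0.004]
wrist_force: [-0.1, 0.5, 0.2]
width: 0.06
grip_force: 0.0
```

```bash
python3 look.py w5; python3 -c "
from h import *
go(bw([-1,-135,104]),.230-np.pi/2)"
```

```text
{'time': 8.05, 'eef_pos': [0.5764, -0.1569, 0.1896], 'tcp_rot': [-3.1184, -0.3658, 0.0039], 'wrist_force': [-0.1223, 0.5139, 0.1999], 'width': 0.06, 'grip_force': 0.0, 'qpos': [-0.4524, 0.3706, 1.4697, 0.0002, 1.3044, 0.8847]}
force bed xy [-0.   0.5  0.2]
{'time': 8.1, 'eef_pos': [0.5766, -0.1571, 0.19], 'tcp_rot': [-3.1189, -0.3654, 0.0028], 'wrist_force': [-0.3993, -0.0265, 0.0498], 'width': 0.0599, 'grip_force': 0.0, 'qpos': [-0.4526, 0.3703, 1.4691, 0.0001, 1.3044, 0.885]}
dpos mm [-0.1  0.3 86. ] drot [-0.0015  0.0016  0.0032]
```

View pics/w5.png

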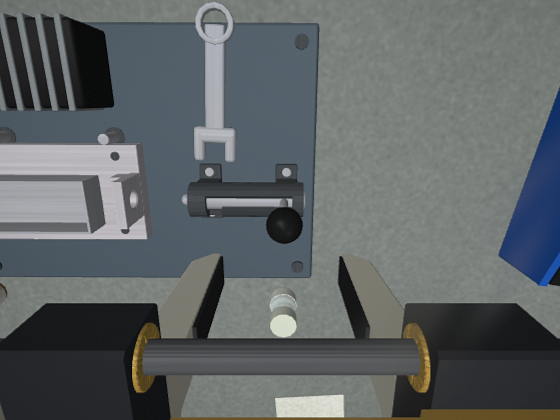

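The ball (284,225) is centred between the fingers, which descend either side of it with vial_a clear. I go down and pinch.

Call:
apply_moves(
  rows=[
    {"grip": 60, "delta_pos": [0, 0, 45], "delta_rot": [0, 0, 0.003]},
    {"grip": 60, "delta_pos": [0, 0, 75], "delta_rot": [0, 0, 0.003]},
    {"grip": 60, "delta_pos": [0, 0, 86], "delta_rot": [0, 0, 0.003]},
    {"grip": 60, "delta_pos": [0, 0, 86], "delta_rot": [0, 0, 0.003]},
    {"grip": 22, "delta_pos": [0, 0, 86], "delta_rot": [0, 0, 0.003]},
    {"grip": 22, "delta_pos": [0, 0, 86], "delta_rot": [0, 0, 0.003]},
    {"grip": 22, "delta_pos": [0, 0, 86], "delta_rot": [0, 0, 0.003]},
    {"grip": 22, "delta_pos": [0, 0, 86], "delta_rot": [0, 0, 0.003]},
    {"grip": 22, "delta_pos": [0, 0, 86], "delta_rot": [0, 0, 0.003]},
    {"grip": 22, "delta_pos": [0, 0, 86], "delta_rot": [0, 0, 0.003]},
  ],
  grip_force=12,
)

```text
time: 9.1
eef_pos: [0.5775, -0.1582, 0.1059]
tcp_rot: [3.12, 0.357, 0.002]
wrist_force: [-1.1, 0.1, 3.2]
width: 0.0253
grip_force: 12.0
```

```bash
python3 -c "
from h import *
go(bw([-1,-76,104]),.230-np.pi/2)"
```

```text
{'time': 9.1, 'eef_pos': [0.5775, -0.1582, 0.1059], 'tcp_rot': [3.1203, 0.357, 0.0018], 'wrist_force': [-1.1135, 0.0998, 3.193], 'width': 0.0253, 'grip_force': 12.0001, 'qpos': [-0.4533, 0.4458, 1.5741, -0.0003, 1.1203, 0.8898]}
dpos mm [ -1.  -60.2   1.8] drot [ 0.0011 -0.001  -0.0022]
```

Call:
apply_moves(
  rows=[
    {"grip": 22, "delta_pos": [0, -8, 0], "delta_rot": [0, 0, 0]},
    {"grip": 22, "delta_pos": [0, -18, 0], "delta_rot": [0, 0, 0]},
    {"grip": 22, "delta_pos": [0, -28, 0], "delta_rot": [0, 0, 0]},
    {"grip": 22, "delta_pos": [0, -38, 0], "delta_rot": [0, 0, 0]},
    {"grip": 22, "delta_pos": [0, -47, 0], "delta_rot": [0, 0, 0]},
    {"grip": 22, "delta_pos": [0, -53, 0], "delta_rot": [0, 0, 0]},
    {"grip": 22, "delta_pos": [0, -57, 0], "delta_rot": [0, 0, 0]},
    {"grip": 22, "delta_pos": [0, -59, 0], "delta_rot": [0, 0, 0]},
    {"grip": 22, "delta_pos": [0, -60.5, 0], "delta_rot": [0, 0, 0]},
    {"grip": 22, "delta_pos": [0, -61.5, 0], "delta_rot": [0, 0, 0]},
    {"grip": 22, "delta_pos": [0, -61.5, 0], "delta_rot": [0, 0, 0]},
  ],
)

```text
time: 10.2
eef_pos: [0.5645, -0.1001, 0.1059]
tcp_rot: [3.116, 0.357, 0.004]
wrist_force: [2.3, -10.9, 2.3]
width: 0.0254
grip_force: 12.0
```

```bash
python3 -c "
from h import *
s=st();print(R.from_euler('z',-.23).apply(s['eef_pos']-np.array([.5466,-.0256,0]))*1000,R.from_euler('z',-.23).apply(s['wrist_force']))"
```

```text
{'time': 10.2, 'eef_pos': [0.5645, -0.1001, 0.1059], 'tcp_rot': [3.1158, 0.3573, 0.0041], 'wrist_force': [2.2886, -10.8906, 2.2692], 'width': 0.0254, 'grip_force': 12.0002, 'qpos': [-0.3678, 0.4035, 1.6425, -0.004, 1.0907, 0.9765]}
[  0.39534141 -76.65445833 105.91453607] [ -0.25450263 -11.12554588   2.26923553]
```

Call:
apply_moves(
  rows=[
    {"grip": 22, "delta_pos": [-6.2, 0.3, 0.3], "delta_rot": [0, 0, 0]},
    {"grip": 22, "delta_pos": [-12.3, 0.3, 1.2], "delta_rot": [0, 0, 0]},
    {"grip": 22, "delta_pos": [-18.3, 0.3, 2.8], "delta_rot": [0, 0, 0]},
    {"grip": 22, "delta_pos": [-24.1, 0.3, 4.9], "delta_rot": [0, 0, 0]},
    {"grip": 22, "delta_pos": [-29.7, 0.3, 7.6], "delta_rot": [0, 0, 0]},
    {"grip": 22, "delta_pos": [-35, 0.3, 10.8], "delta_rot": [0, 0, 0]},
    {"grip": 22, "delta_pos": [-39.9, 0.3, 14.6], "delta_rot": [0, 0, 0]},
    {"grip": 22, "delta_pos": [-44.5, 0.3, 18.8], "delta_rot": [0, 0, 0]},
    {"grip": 22, "delta_pos": [-48.6, 0.3, 23.5], "delta_rot": [0, 0, 0]},
  ],
)

```text
time: 11.1
eef_pos: [0.5174, -0.1112, 0.0824]
tcp_rot: [3.116, 0.357, 0.005]
wrist_force: [1.7, -10.0, 1.5]
width: 0.0252
grip_force: 12.0
```

```bash
python3 -c "
from h import *
s=st();print(R.from_euler('z',-.23).apply(s['eef_pos']-np.array([.5466,-.0256,0]))*1000,R.from_euler('z',-.23).apply(s['wrist_force']))"
```

```text
{'time': 11.1, 'eef_pos': [0.5174, -0.1112, 0.0824], 'tcp_rot': [3.1163, 0.3571, 0.0053], 'wrist_force': [1.7171, -9.9817, 1.5263], 'width': 0.0252, 'grip_force': 11.9998, 'qpos': [-0.421, 0.3621, 1.7776, -0.0029, 0.9965, 0.9232]}
[-47.98480498 -76.67847879  82.41884833] [ -0.60368017 -10.11033745   1.52626181]
```

Call:
apply_moves(
  rows=[
    {"grip": 22, "delta_pos": [-3.6, 0, 5], "delta_rot": [0, 0, 0]},
    {"grip": 22, "delta_pos": [-6.7, 0, 10.4], "delta_rot": [0, 0, 0]},
    {"grip": 22, "delta_pos": [-9.2, 0, 16], "delta_rot": [0, 0, 0]},
    {"grip": 22, "delta_pos": [-11, 0, 21.5], "delta_rot": [0, 0, 0]},
    {"grip": 22, "delta_pos": [-11.7, 0, 24.5], "delta_rot": [0, 0, 0]},
    {"grip": 22, "delta_pos": [-11.7, 0, 25.5], "delta_rot": [0, 0, 0]},
    {"grip": 22, "delta_pos": [-11.7, 0, 25.5], "delta_rot": [0, 0, 0]},
    {"grip": 22, "delta_pos": [-11.7, 0, 25.5], "delta_rot": [0, 0, 0]},
  ],
)

```text
time: 11.9
eef_pos: [0.5058, -0.1139, 0.0573]
tcp_rot: [3.116, 0.358, 0.004]
wrist_force: [-0.3, -11.2, 5.7]
width: 0.0254
grip_force: 12.0
```

```bash
python3 -c "
from h import *
s=st();print(R.from_euler('z',-.23).apply(s['eef_pos']-np.array([.5466,-.0256,0]))*1000,R.from_euler('z',-.23).apply(s['wrist_force']))"
```

```text
{'time': 11.9, 'eef_pos': [0.5058, -0.1139, 0.0573], 'tcp_rot': [3.1162, 0.3577, 0.004], 'wrist_force': [-0.3191, -11.1724, 5.6821], 'width': 0.0254, 'grip_force': 12.0005, 'qpos': [-0.4349, 0.3805, 1.8274, -0.0036, 0.9289, 0.9095]}
[-59.87526351 -76.6959046   57.28536295] [ -2.85780204 -10.80545277   5.6821335 ]
```

Call:
apply_moves(
  rows=[
    {"grip": 22, "delta_pos": [0, 1.2, 0], "delta_rot": [0, 0, 0]},
    {"grip": 22, "delta_pos": [0, 1.2, 0], "delta_rot": [0, 0, 0]},
    {"grip": 54, "delta_pos": [0, 1.2, 0], "delta_rot": [0, 0, 0]},
    {"grip": 54, "delta_pos": [0, 1.2, 0], "delta_rot": [0, 0, 0]},
    {"grip": 54, "delta_pos": [0, 1.2, 0], "delta_rot": [0, 0, 0]},
    {"grip": 54, "delta_pos": [0, 1.2, -20], "delta_rot": [0, 0, 0]},
    {"grip": 54, "delta_pos": [0, 1.2, -60], "delta_rot": [0, 0, 0]},
    {"grip": 54, "delta_pos": [-20, 1.2, -110], "delta_rot": [0, 0, 0]},
    {"grip": 54, "delta_pos": [-40, 1.2, -160], "delta_rot": [0, 0, 0]},
    {"grip": 54, "delta_pos": [-40, 1.2, -190], "delta_rot": [0, 0, 0]},
    {"grip": 54, "delta_pos": [-40, 1.2, -190], "delta_rot": [0, 0, 0]},
    {"grip": 54, "delta_pos": [-40, 1.2, -190], "delta_rot": [0, 0, 0]},
  ],
)

```text
time: 13.1
eef_pos: [0.4659, -0.1216, 0.2465]
tcp_rot: [3.121, 0.357, 0.002]
wrist_force: [0.4, 0.8, -1.1]
width: 0.054
grip_force: 0.0
```

```bash
python3 look.py w6; python3 - <<'E'
from h import *
z=np.load('w6.npz');im,d=z['im'],z['d'];c=cal('wrist');P=cloud('wrist',d,(c[0],c[1],z['T']))
B=R.from_euler('z',-.230).apply((P-[.5466,-.0256,0]).reshape(-1,3)).reshape(P.shape)*1000
X,Y,Z=np.moveaxis(B,-1,0)
m=(d>0)&(im.max(-1)<50)&(X<-43)&(X>-95)&(Y>-100)&(Y<-50)&(Z>40)
pc=lambda A:np.round(np.percentile(A[m],[1,50,99]),1);print('ball',m.sum(),pc(X),pc(Y),pc(Z))
for lo,hi in((0,25),(115,140)):
    k=(d>0)&(Z>31)&(Z<36)&(X>24)&(X<50)&(Y>lo)&(Y<hi);print('edge',k.sum(),np.percentile(X[k],[95,99]) if k.any() else 0)
k=(d>0)&(Z>70)&(Z<75)&(abs(X)<22)&(Y>-12)&(Y<10);print('lug',k.sum(),np.percentile(X[k],[1,99]),np.percentile(Y[k],[1,50,99]))
E
```

```text
{'time': 13.1, 'eef_pos': [0.4659, -0.1216, 0.2465], 'tcp_rot': [3.1209, 0.3573, 0.0018], 'wrist_force': [0.3823, 0.8434, -1.0646], 'width': 0.054, 'grip_force': 0.0, 'qpos': [-0.4879, 0.1198, 1.6592, 0.0004, 1.3615, 0.8548]}
force bed xy [ 0.6  0.7 -1.1]
ball 1362 [-71.4 -70.2 -47.7] [-96.8 -73.8 -50.7] [ 71.5 334.4 336.7]
edge 614 [44.35554548 46.13842305]
edge 522 [44.95838156 47.98706182]
lug 449 [-19.20510383  19.91907234] [-5.13938247 -1.32062908  2.87883943]
```

View pics/w6.png

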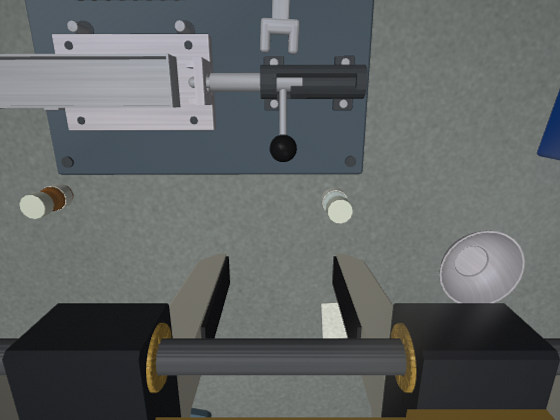

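The foot is on its dowels and the nose is in the lug (195,82). The handle is down with its ball at (283,148). I'll confirm the ball height before handing in.

```bash
python3 - <<'E'
from h import *
z=np.load('w6.npz');im,d=z['im'],z['d'];c=cal('wrist');P=cloud('wrist',d,(c[0],c[1],z['T']))
B=R.from_euler('z',-.230).apply((P-[.5466,-.0256,0]).reshape(-1,3)).reshape(P.shape)*1000
m=np.zeros(d.shape,bool);m[132:164,267:299]=1;m&=(B[...,2]>55)&(B[...,2]<120)&(im.max(-1)<60)
p=B[m];A=np.c_[2*p,np.ones(len(p))];s=np.linalg.lstsq(A,(p**2).sum(1),rcond=None)[0]
print(m.sum(),s[:3],'rad',np.sqrt(s[3]+s[:3]@s[:3]),'maxz',np.percentile(p[:,2],99),'h',np.arctan2(-s[0],s[2]-53),'bolt',s[1]+136)
E
```

```text
578 [-59.07017872 -75.95346439  69.1633655 ] rad 12.567512631021549 maxz 82.12974166612969 h 1.3037043577994685 bolt 60.04653560526182
```

Handle is at 1.30 rad and the bolt at 60 mm.

```bash
python3 -c "
from h import *
print(ticket.finish_job())"
```

```text
the job is handed in; nothing more can be done
None
```

The chute's foot is home against both dowels and the end stop, the bolt is fully across (about 60 mm) and its handle is down in the notch (about 1.30 rad). The gripper has let go, and the job was handed in at about 13 s; no verdict was returned.

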